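Put the file back in the bench caddy

ROBOT

A 7-joint arm with a two-finger parallel gripper is mounted at the origin on the work surface. World frame = base frame: x ahead of the robot, y to its left, z up, the work surface at z = 0. Lengths are in m, angles in rad, forces in N, time in s.
With the tool pointing down it reaches from about 0.35 to 0.9 m from the base axis. Payload 8.1 kg.
Tool frame: the origin (TCP) lies at the very end of the fingers, on their centre line; the grasp point (between the pads) lies 19 mm behind it (arm.grasp_offset is the distance from the TCP to the grasp point, in m); z points along the fingers, y is the direction in which the jaws open and shut (so a half turn about z gives the same grasp; the last joint's range is limited). The gripper opens to 92 mm and grips with 3 to 60 N. Pads are 19 mm wide; open, the fingers measure 130 mm over their backs; the gripper's body (75 mm by 190 mm) begins 47 mm behind the grasp point.
Start: joints at [-1.204, 0.434, 0.025, 1.573, -0.012, 1.134, -0.075], TCP at [0.283, 0.557, 0.227] pointing down, gripper open.
Joint ranges: [-2.62, 2.62], [-0.44, 2.09], [-1.27, 1.32], [0.08, 2.57], [-1.32, 4.46], [0.12, 2], [-2.74, 2.74]. Speed limits (rad/s): [2.22, 2.22, 3.01, 3.01, 3.14, 3.14, 3.14].

INTERFACE

Orientations are given as a rotation vector (axis times angle).
In Python, from cell import arm, eyes, workorder gives the robot as it stands.
- The arm moves only by the shell command python3 -m inch 'ROWS' [FORCE]. ROWS is JSON, a list that holds one entry, the list of rows, each a list of 5 numbers: the closure, from 0 (fully open) to 1 (shut), then the shift along the tool's x, y, z in mm, then the turn about the tool's z in degrees. A call has 1 to 12 rows; each row shifts and turns the pose as measured when the row begins, along the tool's axes as they then stand; what a row does not reach is not made up. A row lasts 1/10 s, in which the tool goes at most 50 mm and 8.59 degrees, less where a joint would pass 70% of its speed; a pose out of reach is approached as far as the arm can. A call with a gripper value outside its range is refused whole. The fingers move at their own pace and stop on an object; FORCE is the grip in N (left out, the last holds). Time passes only in rows, so rows that do not move let the fingers close. It gives the time, the measured TCP pose, the force and the opening at its end, in the units of the state.
- arm.observe(): the state, without advancing time (a new reading comes with each control period).
- eyes.get_image(name): name is "scene" or "top" or "wrist"; returns a dict with "frame" (420x560x3 uint8, blue, green, red), "intrinsics" (3x3 intrinsics, pixels), "rvec" (rotation vector, rad) and "tvec" (3), from world to camera coordinates, as OpenCV has them; the wrist camera has in their place "T_tool_cam" (4x4, takes a point from camera to tool coordinates, whose origin is the TCP and whose axes are the flange's). Camera axes: x right, y down, z forward; pixel columns grow to the right and rows downward; lengths in m; the calibration is good to about 2 mm. The wrist camera is an equidistant fisheye: a pixel r from the principal point sees the ray r / f radians off the axis. A picture is of the moment at which its call begins: read the wrist's pose just before it. There is no depth.
- workorder.sign_off(): hands the job in, once; it reports no verdict.
The state is a dict: "clock": time; "joints": joint angles; "dq": joint speeds; "joint_efforts": joint torques, N m; "position": TCP position; "ee_rot": TCP orientation; "force": force on the tool from outside, world axes, zero at the start; "ft_torque": the same for the moment, N m; "width": opening from 0.0 (shut) to 1.0 (fully open).
Only numpy, scipy, OpenCV 4.12 (cv2) and the standard library are available. Lean on these libraries where they do the work, as an engineer would, in place of code of your own. Each camera call takes 0.05 s, during which the arm holds its last target.

TASK

The long-handled file is standing in one of the two steel cups on the spectacle maker's bench. Pull it up out of its cup and put it away in the empty, cork-floored cell of the wooden caddy, handle up: lower it until its tip is down on the cork before you let go, and leave it standing there (leaning on the cell's walls is fine). Keep both cups standing, and leave the graver in its cup, the jar and the tin in the caddy, and the spectacle frame where they are.

Things in the scene. Friction and masses are not known exactly. Their poses are not given: they have to be found in the camera images.
- file: flat hand file, 195 mm long, the taller tool, leaning tip down in file_cup. Steel blade 22 mm (x) by 6 mm (y), to 85 mm from the tip; brass ferrule 19 mm thick; round pale wooden handle from 91 to 195 mm, 20 mm thick at the ferrule, 27-28 mm from 135 to 180 mm. Origin: middle of the blade's lower tip; z runs up to the handle's end. About 0.12 kg
- file_grip (a point): point on the axis of the file's handle, 153 mm from the tip and 42 mm below the handle's end, where the handle is 28 mm thick; axes as the file's
- file_cup: plain steel cup, loose, 0.45 kg, that holds the file: 56 mm outside diameter, 50 mm inside, 80 mm high, floor 6 mm thick. Origin: centre of its underside, z up
- graver_cup: a second cup exactly like file_cup, which holds the graver. The two cups may stand in either order
- graver: engraver's tool that stays where it is: thin 7 mm steel shaft and short mushroom-shaped wooden handle 34 mm across, 131 mm long in all, standing in graver_cup, so that its top is about 55 mm above the rim. Origin: tip (lower end), z along it to the handle
- caddy: fixed open-topped plywood box, 62 mm (x) by 174 mm (y) by 90 mm high; walls and floor 6 mm; two 6 mm dividers make a row of three cells along its y, each 50 mm square inside and 84 mm deep, centred at y = -56, 0 and +56 mm. Origin: centre of its underside, z up
- pad: thin cork pad, 46 mm square and 4 mm thick, fixed on the floor of the empty cell (any of the three) and centred in it. Origin: centre of the pad's underside, 6 mm above the bench; its top is 4 mm higher, and the cell's rim is 84 mm above its origin. Axes as the caddy's
- jar_a: glass jar with a steel cap, 40 mm diameter, 72 mm high, standing in one cell of the caddy. Origin: centre of its underside, z up
- jar_b: aluminium tin, 40 mm diameter, 60 mm high, standing in another cell of the caddy. Origin: centre of its underside, z up
- spectacles: black spectacle frame with folded arms, resting on its lower rims on the bench, about 140 mm wide (its y), 30 mm deep, 43 mm high. Origin: on the bench below the middle of the bridge
Things that resemble listed ones, but are neither listed nor needed, are in the scene too. Leave any pink look-alike of the jar_b alone.

How it is judged:
By the outcome, as a careful person would: the job done as asked, in the order asked, and still so for the second after the job is handed in, with the robot touching nothing.
It also fails if it takes over 40 s, if anything falls off the work surface, if the arm or the gripper's body presses on something with over 40 N, if the wrist force passes 120 N, or if a joint passes its speed limit or range.

## Working session

There is one attempt and no reset: what is moved stays moved. The work goes in short steps, Python scripts to look and compute and a shell command to move; the robot and the scene stay as the last step left them, time stands still between calls to the robot, and variables do not carry over. Pictures are saved under pics/ and viewed, and the job is handed in when it is done.

```bash
mkdir -p pics; ls; python3 - <<'E'
from cell import arm, eyes, workorder
import cv2
s=arm.observe();print({k:s[k] for k in("clock","position","ee_rot","force","width")},arm.grasp_offset)
for n in("scene","top","wrist"):
    d=eyes.get_image(n);cv2.imwrite(f"pics/{n}0.png",d["frame"])
    print(n,{k:v for k,v in d.items() if k!="frame"})
E
```

```text
pics
{'clock': 0.0, 'position': array([0.28273647, 0.55680569, 0.22596566]), 'ee_rot': array([-7.31180884e-01, -3.05506957e+00,  2.44184374e-03]), 'force': array([ 0.86374824, -0.04135115,  0.89960529]), 'width': 1.0003012797988247} 0.0188
scene {'intrinsics': array([[430.25292815,   0.        , 274.75974782],
       [  0.        , 430.25292815, 209.98673093],
       [  0.        ,   0.        ,   1.        ]]), 'rvec': array([ 2.0695617 ,  1.17811229, -0.48677082]), 'tvec': array([-0.25762628, -0.22838567,  1.38123612])}
top {'intrinsics': array([[414.24998501,   0.        , 278.12208884],
       [  0.        , 414.24998501, 208.38859116],
       [  0.        ,   0.        ,   1.        ]]), 'rvec': array([ 2.17541767, -2.12578342,  0.08161536]), 'tvec': array([-0.00999328,  0.55084004,  0.80202102])}
wrist {'intrinsics': array([[325.1922621 ,   0.        , 274.19969272],
       [  0.        , 325.1922621 , 208.35146809],
       [  0.        ,   0.        ,   1.        ]]), 'T_tool_cam': array([[-2.16954517e-04, -9.62342592e-01, -2.71839454e-01,
         7.23475465e-02],
       [ 9.99999968e-01, -2.44674555e-04,  6.80778121e-05,
         7.16909674e-04],
       [-1.32026375e-04, -2.71839431e-01,  9.62342614e-01,
        -1.58515284e-01],
       [ 0.00000000e+00,  0.00000000e+00,  0.00000000e+00,
         1.00000000e+00]])}
```

View pics/scene0.png

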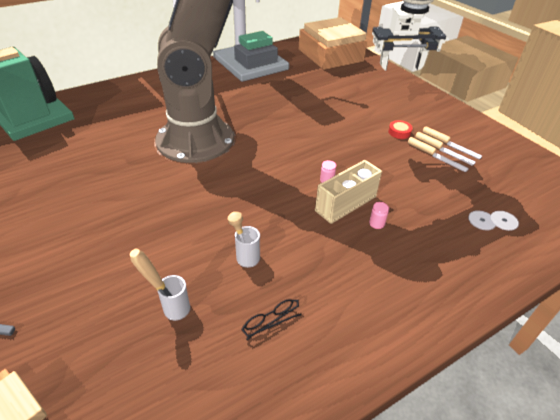

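View pics/top0.png

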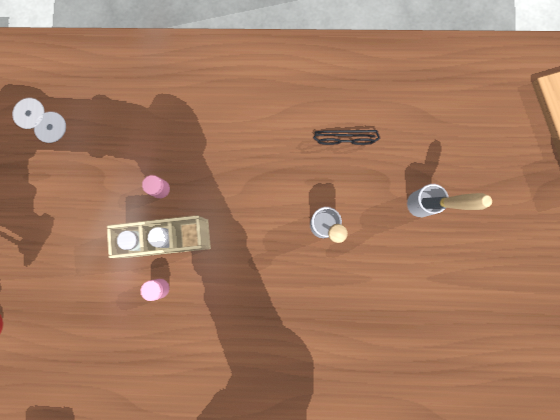

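View pics/wrist0.png

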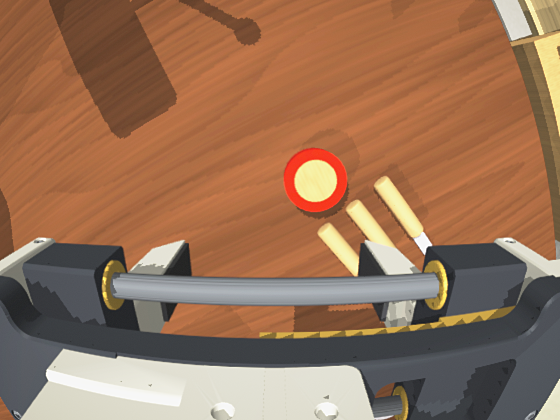

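The file stands in the cup on the right of the top image, around (430,200), with its handle end at about (487,201). The graver cup is at about (326,222). The empty cork cell is the right-hand one of the caddy, at about (190,235). I'll enlarge these.

```bash
python3 - <<'E'
import cv2,numpy as np
t=cv2.imread("pics/top0.png");s=cv2.imread("pics/scene0.png")
a=cv2.resize(t[170:240,390:500],None,fx=7,fy=7,interpolation=cv2.INTER_CUBIC)
b=cv2.resize(t[205:270,100:220],None,fx=6,fy=6,interpolation=cv2.INTER_CUBIC)
c=cv2.resize(s[235:330,120:220],None,fx=6,fy=6,interpolation=cv2.INTER_CUBIC)
d=cv2.resize(s[155:225,305:395],None,fx=8,fy=8,interpolation=cv2.INTER_CUBIC)
for n,i in zip("abcd",(a,b,c,d)): cv2.imwrite(f"pics/crop_{n}.png",i)
E
```

```text
(no output)
```

View pics/crop_a.png

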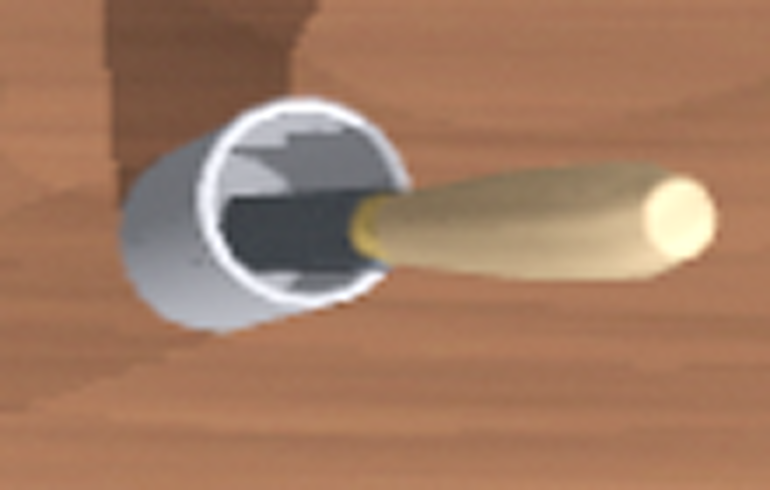

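View pics/crop_b.png

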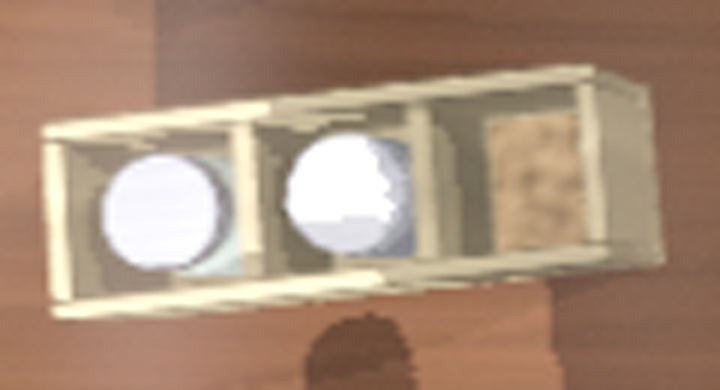

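View pics/crop_c.png

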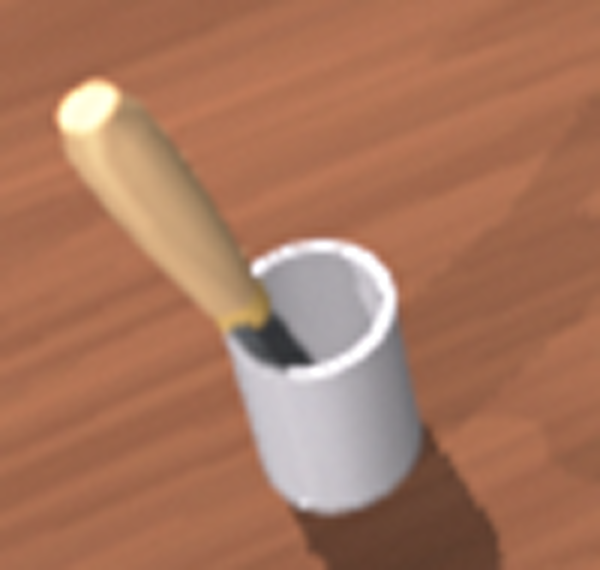

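View pics/crop_d.png

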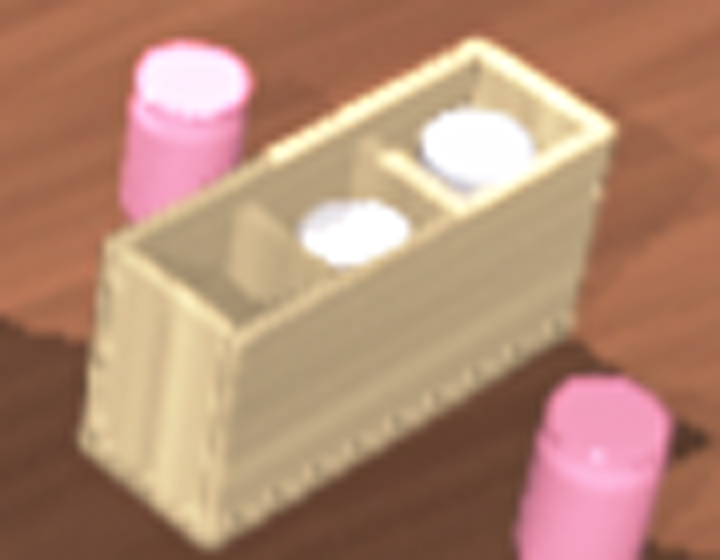

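```bash
cat >h.py <<'E'
import numpy as np,cv2
from cell import arm,eyes
from scipy.spatial.transform import Rotation as R
def cams():
    o={}
    for n in("scene","top"):
        d=eyes.get_image(n);o[n]=(d["intrinsics"],cv2.Rodrigues(d["rvec"])[0],np.array(d["tvec"]).ravel())
    return o
C=None
def ray(n,px):
    global C
    if C is None:C=cams()
    K,Rm,t=C[n];v=Rm.T@np.linalg.inv(K)@np.array([px[0],px[1],1.]);return -Rm.T@t,v/np.linalg.norm(v)
def plane(n,px,z):
    o,v=ray(n,px);return o+v*(z-o[2])/v[2]
def tri(ps):
    A=0;b=0;L=[]
    for n,px in ps:
        o,v=ray(n,px);P=np.eye(3)-np.outer(v,v);A=A+P;b=b+P@o;L.append((o,P))
    x=np.linalg.solve(A,b);return x,[np.linalg.norm(P@(x-o))for o,P in L]
def proj(n,X):
    global C
    if C is None:C=cams()
    K,Rm,t=C[n];p=K@(Rm@np.asarray(X)+t);return p[:2]/p[2]
E
python3 - <<'E'
from h import *
np.set_printoptions(precision=4,suppress=True)
e,r=tri([("top",(487.1,201.1)),("scene",(135,253))]);print("end",e,r)
print("rim",tri([("top",(433.6,198.7)),("scene",(172.3,286.5))]),plane("top",(433.6,198.7),.08))
print("ferr",tri([("top",(442.9,202.6)),("scene",(160.8,287))]))
cs=[np.array(p)/6+(100,205) for p in((43,128),(55,315),(608,248),(597,68))]
q=[plane("top",p,.09)[:2] for p in cs];print("caddy",q)
for a,b in((0,1),(1,2),(2,3),(3,0)):print(np.linalg.norm(q[a]-q[b]))
cs=[np.array(p)/8+(305,155) for p in((480,38),(615,128),(240,340),(110,240))]
q=[plane("scene",p,.09)[:2] for p in cs];print("caddy scene",q)
for a,b in((0,1),(1,2),(2,3),(3,0)):print(np.linalg.norm(q[a]-q[b]))
E
```

```text
end [ 0.553  -0.3346  0.1901] [np.float64(0.0014506400729940166), np.float64(0.0014506400729941006)]
rim (array([ 0.571 , -0.2879,  0.0783]), [np.float64(0.0018852749937830855), np.float64(0.001885274993783081)]) [ 0.5699 -0.2891  0.08  ]
ferr (array([ 0.5629, -0.3066,  0.0796]), [np.float64(0.0002699361279537333), np.float64(0.00026993612795373135)])
caddy [array([0.5037, 0.3207]), array([0.4458, 0.3129]), array([0.4706, 0.1413]), array([0.5263, 0.1473])]
0.05842256443501245
0.17336321032844765
0.05601092620890856
0.17492308368241571
caddy scene [array([0.4476, 0.3145]), array([0.508 , 0.3213]), array([0.5303, 0.1511]), array([0.4716, 0.1441])]
0.06082551578418038
0.17164391905938042
0.05906496376417897
0.1720341902097559
```

```bash
cat >fit.py <<'E'
from h import *
from scipy.optimize import least_squares
np.set_printoptions(precision=4,suppress=True)
def fit(obs,x0,w=None):
    # obs: (cam, s along axis, px)
    def ax(p):
        d=np.array([p[3],p[4],1.]);return p[:3],d/np.linalg.norm(d)
    def f(p):
        t,d=ax(p);r=[(proj(c,t+s*d)-px) for c,s,px in obs]
        return np.concatenate(r)
    o=least_squares(f,x0);t,d=ax(o.x);return t,d,o.fun
E
python3 - <<'E'
from fit import *
a=lambda x,y:np.array((x,y))/7+(390,170)
c=lambda x,y:np.array((x,y))/6+(120,235)
obs=[("top",.195,a(680,218)),("top",.088,a(366,228)),("scene",.195,c(90,106)),("scene",.088,c(248,312))]
t,d,r=fit(obs,[.575,-.27,.01,-.1,-.3]);print(t,d,r,np.degrees(np.arccos(d[2])),np.degrees(np.arctan2(d[1],d[0])))
print("grip",t+.153*d,"end",t+.195*d)
s=arm.observe();Rm=R.from_rotvec(s["ee_rot"]).as_matrix();print(Rm)
E
```

```text
[ 0.5736 -0.2804  0.0012] [-0.1095 -0.2803  0.9537] [-1.4757  0.2862  1.0445 -0.8834 -0.9001  1.0833  0.0375 -1.5727] 17.510406925508313 -111.3337852190847
grip [ 0.5569 -0.3233  0.1471] end [ 0.5523 -0.3351  0.1872]
[[-0.8916  0.4528 -0.0001]
 [ 0.4528  0.8916 -0.0002]
 [-0.0001 -0.0002 -1.    ]]
```

```bash
python3 -m inch '[[[0,-32,-33,-4,0],[0,-33,-34,-4,0],[0,-33,-34,-4,0],[0,-33,-34,-4,0],[0,-33,-34,-4,0],[0,-33,-34,-4,0],[0,-33,-34,0,0],[0,-33,-34,0,0],[0,-33,-34,0,0],[0,-33,-34,0,0],[0,-33,-34,0,0],[0,-33,-34,0,0]]]'
```

```text
clock: 1.55
position: [0.4553, 0.003, 0.2507]
ee_rot: [0.712, 3.057, 0.011]
force: [1.3, 1.4, 0.7]
width: 0.999
```

```bash
python3 -m inch '[[[0,-33,-34,0,0],[0,-33,-34,0,0],[0,-33,-34,0,0],[0,-33,-34,0,0],[0,-33,-34,0,0],[0,-33,-34,0,0],[0,-24,-25,0,0],[0,0,0,0,8.4],[0,0,0,0,8.4],[0,0,0,0,8.4],[0,0,0,0,8.4],[0,0,0,0,8.4]]]'; python3 -m inch '[[[0,0,0,0,8.4],[0,0,0,0,8.4],[0,0,0,0,8.4],[0,0,0,0,8.4],[0,0,0,0,8.4],[0,0,0,0,0]]]'
python3 - <<'E'
from h import *
s=arm.observe();Rm=R.from_rotvec(s["ee_rot"]).as_matrix();print(s["position"],Rm,s["joints"])
for n in("wrist","top"):
    d=eyes.get_image(n);cv2.imwrite(f"pics/{n}1.png",d["frame"])
E
```

```text
clock: 2.75
position: [0.5547, -0.3241, 0.2495]
ee_rot: [1.782, 2.581, 0.01]
force: [0.2, 0.2, -0.0]
width: 0.998
clock: 3.35
position: [0.5553, -0.323, 0.2491]
ee_rot: [2.608, 1.749, 0.012]
force: [-0.7, -0.2, -0.1]
width: 0.999
[ 0.55527825 -0.322956    0.24908215] [[ 0.37951549  0.92515738  0.00719824]
 [ 0.92516805 -0.37954451  0.00316859]
 [ 0.00566349  0.00545705 -0.99996907]] [-0.11313326  0.5613228   0.9103418   1.54871635 -0.46554921  1.25568622
  0.47877572]
```

View pics/wrist1.png

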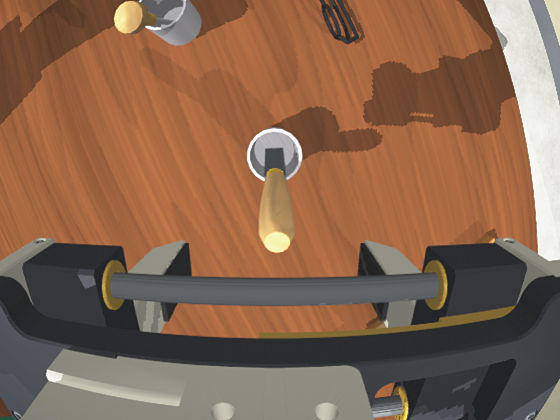

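The wrist view shows the file along the tool's x plane: handle end at (277,241), ferrule at about (275,171), cup rim centre at about (274,155). I'll check this against the fit.

```bash
cat >>h.py <<'E'
def wray(px,d,s):
    K=d["intrinsics"];u=np.array([px[0]-K[0,2],px[1]-K[1,2]]);r=np.linalg.norm(u);th=r/K[0,0]
    v=np.array([*(u/r*np.sin(th)),np.cos(th)]);T=d["T_tool_cam"];Rm=R.from_rotvec(s["ee_rot"]).as_matrix()
    return s["position"]+Rm@T[:3,3],Rm@T[:3,:3]@v
E
python3 - <<'E'
from h import *
np.set_printoptions(precision=4,suppress=True)
s=arm.observe();d=eyes.get_image("wrist")
for px,z in(((277.5,241),.189),((275,171),.09),((274.5,155.5),.08)):
    o,v=wray(px,d,s);print(o+v*(z-o[2])/v[2])
E
```

```text
[ 0.5539 -0.3357  0.189 ]
[ 0.5663 -0.3025  0.09  ]
[ 0.5713 -0.289   0.08  ]
```

```bash
python3 -m inch '[[[0,1,2,30,0],[0,0,0,30,0],[0,0,0,30,0],[0,0,0,20,0],[0,0,0,8,0],[0,0,0,0,0]]]'
python3 - <<'E'
from h import *
s=arm.observe();print(s["position"],s["force"])
d=eyes.get_image("wrist");cv2.imwrite("pics/wrist2.png",d["frame"])
E
```

```text
clock: 4.1
position: [0.5596, -0.3236, 0.1294]
ee_rot: [2.583, 1.78, 0.019]
force: [0.3, -0.0, 0.3]
width: 1.001
[ 0.55960818 -0.32362588  0.12941484] [ 0.33116136 -0.00360928  0.28867464]
```

View pics/wrist2.png

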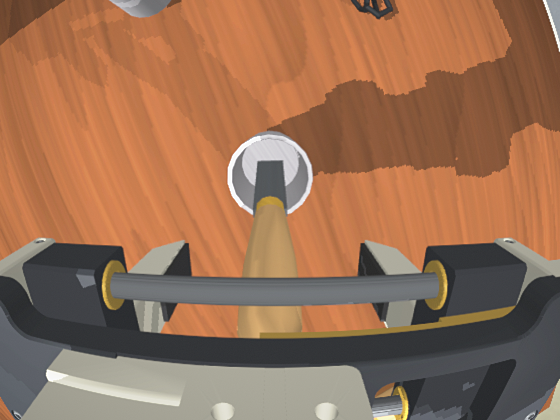

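The handle is centred between the fingers, at about 271 against 274 px. Closing the gripper.

```bash
python3 -m inch '[[[0.5,0,0,0,0],[0.5,0,0,0,0],[0.9,0,0,0,0],[0.9,0,0,0,0],[0.9,0,0,0,0],[0.9,0,0,0,0],[0.9,0,0,0,0]]]' 20; python3 -m inch '[[[0.9,0,0,-5,0],[0.9,0,0,-10,0],[0.9,0,0,-15,0]]]'
python3 - <<'E'
from h import *
s=arm.observe();print(s["position"],s["force"],s["width"]*92)
for n in("wrist","scene"):
    d=eyes.get_image(n);cv2.imwrite(f"pics/{n}3.png",d["frame"])
E
```

```text
clock: 4.85
position: [0.5619, -0.3255, 0.1349]
ee_rot: [2.576, 1.779, 0.025]
force: [-0.3, -0.1, 0.1]
width: 0.443
clock: 5.15
position: [0.56, -0.3244, 0.1645]
ee_rot: [2.579, 1.781, 0.021]
force: [0.1, 0.2, -1.2]
width: 0.291
[ 0.56000574 -0.324381    0.16453374] [ 0.08193401  0.15082769 -1.2273903 ] 26.776947573699942
```

View pics/wrist3.png

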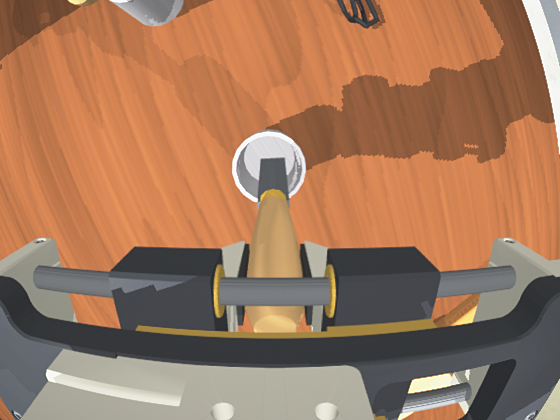

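View pics/scene3.png

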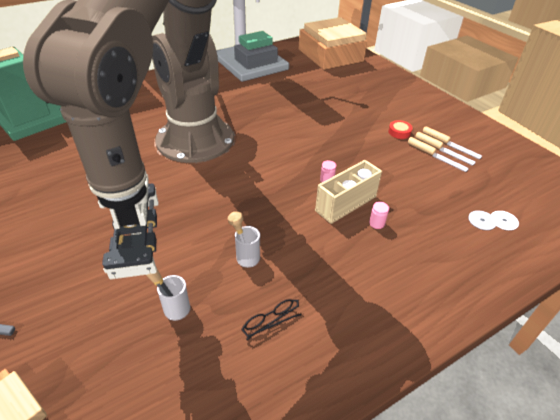

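```bash
python3 -m inch '[[[0.9,0,0,0,0],[0.9,0,0,0,0],[0.9,0,0,-10,0],[0.9,0,0,-20,0],[0.9,0,0,-20,0]]]' 25
python3 - <<'E'
from h import *
s=arm.observe();print(s["position"],s["force"],s["width"]*92)
for n in("wrist","scene"):
    d=eyes.get_image(n);f=d["frame"]
    if n=="scene": f=cv2.resize(f[200:340,60:240],None,fx=4,fy=4)
    cv2.imwrite(f"pics/{n}4.png",f)
E
```

```text
clock: 5.75
position: [0.559, -0.3243, 0.2166]
ee_rot: [2.579, 1.781, 0.021]
force: [0.9, -0.5, -0.9]
width: 0.291
[ 0.55895522 -0.32433807  0.2165503 ] [ 0.91274994 -0.45191869 -0.93576161] 26.778281327731342
```

View pics/wrist4.png

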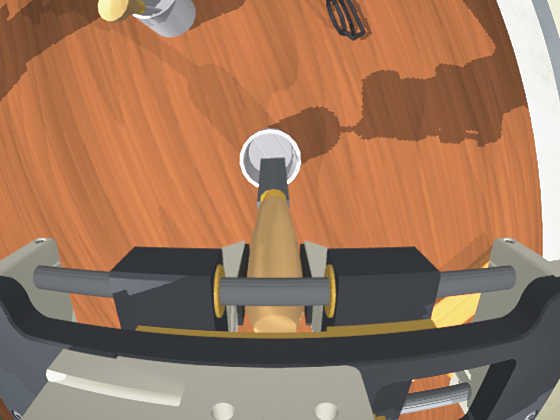

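View pics/scene4.png

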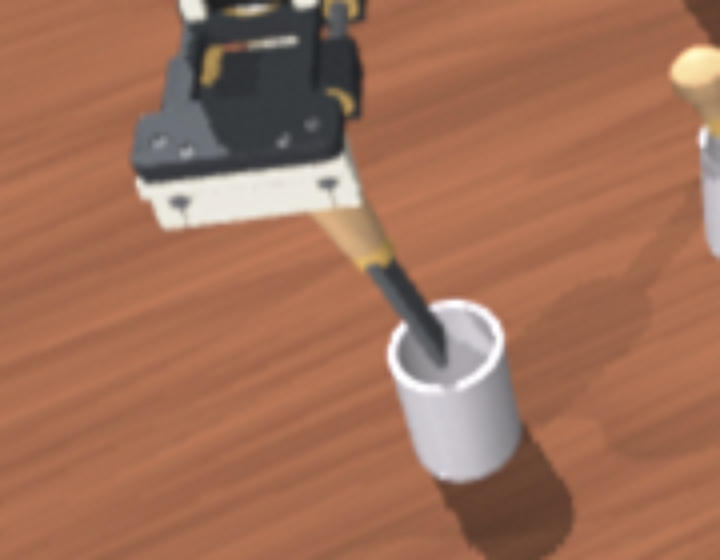

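```bash
python3 -m inch '[[[0.9,0,0,-25,0],[0.9,0,0,-30,0],[0.9,0,0,-30,0],[0.9,0,0,-25,0],[0.9,0,0,0,0]]]'
python3 - <<'E'
from h import *
s=arm.observe();print(s["position"],s["force"],s["width"]*92,s["ee_rot"])
for n in("wrist","scene","top"):
    d=eyes.get_image(n);f=d["frame"];cv2.imwrite(f"pics/{n}5.png",f)
    if n=="scene": cv2.imwrite("pics/scene5c.png",cv2.resize(f[160:340,60:260],None,fx=3.3,fy=3.3,interpolation=2))
    if n=="top": cv2.imwrite("pics/top5c.png",cv2.resize(f[120:260,380:560],None,fx=4,fy=4,interpolation=2))
E
```

```text
clock: 6.35
position: [0.557, -0.3245, 0.3296]
ee_rot: [2.579, 1.781, 0.021]
force: [-0.6, -0.2, -1.9]
width: 0.289
[ 0.55696451 -0.32447014  0.32964402] [-0.59987003 -0.21296755 -1.90527918] 26.55899087975999 [2.57932928 1.78060806 0.02141139]
```

View pics/wrist5.png

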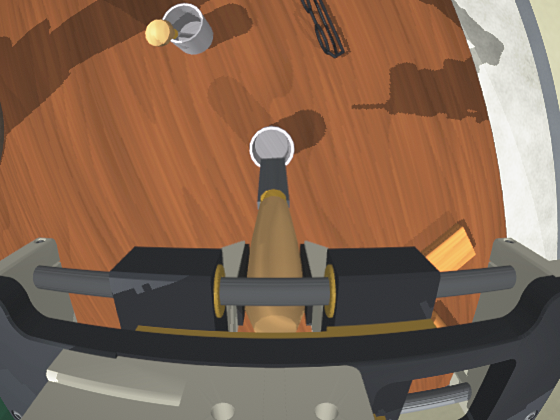

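View pics/scene5c.png

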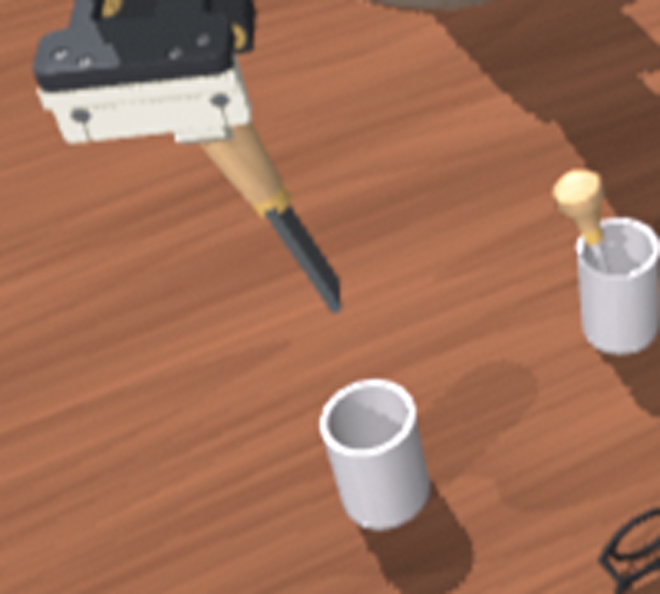

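View pics/top5c.png

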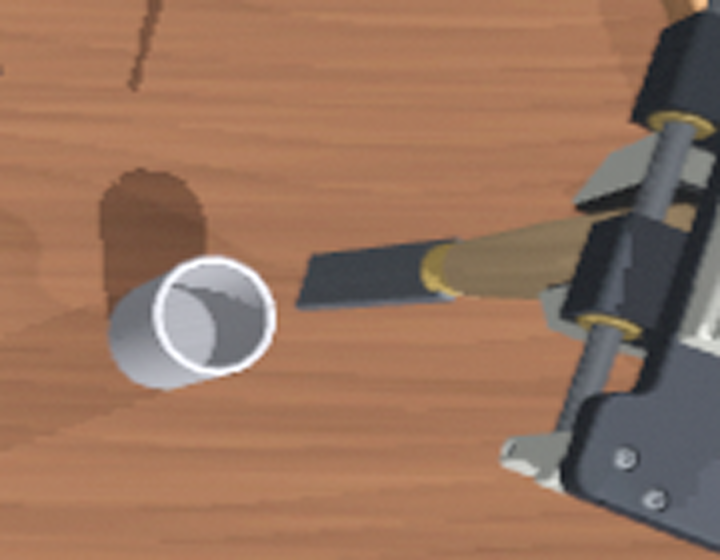

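```bash
python3 - <<'E'
from fit import *
s=arm.observe();Rm=R.from_rotvec(s["ee_rot"]).as_matrix();print(s["position"]);print(Rm)
T=lambda x,y:np.array((x,y))/4+(380,120)
S=lambda x,y:np.array((x,y))/3.3+(60,160)
for nm,a,b in(("tip",T(306,282),S(337,299)),("fer",T(438,270),S(273,203))):
    x,r=tri([("top",a),("scene",b)]);print(nm,x,r,"tool",Rm.T@(x-s["position"]))
obs=[("top",0,T(306,282)),("top",.088,T(438,270)),("scene",0,S(337,299)),("scene",.088,S(273,203))]
t,d,r=fit(obs,[.575,-.27,.15,-.1,-.3]);print(t,d,r,np.degrees(np.arccos(d[2])),np.degrees(np.arctan2(d[1],d[0])))
print("tool tip",Rm.T@(t-s["position"]),"dir",Rm.T@d)
D=eyes.get_image("wrist")
for px,z in(((273,159),t[2]),((272,197),t[2]+.088*d[2])):
    o,v=wray(px,D,s);X=o+v*(z-o[2])/v[2];print(X,"tool",Rm.T@(X-s["position"]))
E
```

```text
[ 0.556  -0.3228  0.3255]
[[ 0.3542  0.9351  0.0104]
 [ 0.9351 -0.3543  0.0051]
 [ 0.0085  0.0079 -0.9999]]
tip [ 0.5695 -0.289   0.1864] [np.float64(0.0006588767045054877), np.float64(0.0006588767045053709)] tool [ 0.0352 -0.0005  0.1394]
fer [ 0.5618 -0.3062  0.2636] [np.float64(0.0006547736335830716), np.float64(0.0006547736335832172)] tool [ 0.0171 -0.001   0.062 ]
[ 0.5687 -0.2898  0.1809] [-0.0736 -0.1779  0.9813] [-1.2436  0.8123  1.0955 -0.5255 -0.4233  1.7828  0.5281 -1.45  ] 11.10003231335928 -112.46887532101722
tool tip [ 0.0342 -0.001   0.1449] dir [-0.1841  0.002  -0.9829]
[ 0.5702 -0.2882  0.1809] tool [ 0.0362 -0.0002  0.1449]
[ 0.5634 -0.303   0.2673] tool [ 0.0207 -0.0006  0.0584]
```

```bash
python3 -m inch '[[[0.9,20,-10,0,0],[0.9,36,-18,0,0],[0.9,36,-18,0,0],[0.9,36,-18,0,0],[0.9,36,-18,0,0],[0.9,36,-18,0,0],[0.9,36,-18,0,0],[0.9,36,-18,0,0],[0.9,36,-18,0,0],[0.9,36,-18,0,0],[0.9,36,-18,0,0],[0.9,25,-14,0,0]]]' && python3 -m inch '[[[0.9,15,-9,0,-6],[0.9,0,0,0,-7.5],[0.9,0,0,0,-7.5],[0.9,0,0,0,-7.5],[0.9,0,0,0,0],[0.9,0,0,0,0]]]'
cat >look.py <<'E'
import sys
from h import *
np.set_printoptions(precision=4,suppress=True)
k=sys.argv[1]
d=eyes.get_image("top");cv2.imwrite(f"pics/top{k}.png",d["frame"]);cv2.imwrite(f"pics/top{k}c.png",cv2.resize(d["frame"][170:310,90:270],None,fx=4,fy=4,interpolation=2))
d=eyes.get_image("scene");cv2.imwrite(f"pics/scene{k}c.png",cv2.resize(d["frame"][60:240,270:430],None,fx=3.3,fy=3.3,interpolation=2))
s=arm.observe();d=eyes.get_image("wrist");cv2.imwrite(f"pics/wrist{k}.png",d["frame"])
Rm=R.from_rotvec(s["ee_rot"]).as_matrix();print(s["clock"],s["position"],s["force"],s["width"]*92);print(Rm,np.degrees(np.arctan2(Rm[1,0],Rm[0,0])),s["joints"])
E
python3 look.py 6
```

```text
clock: 7.85
position: [0.5024, 0.142, 0.316]
ee_rot: [-2.588, -1.772, 0.005]
force: [0.5, 0.0, -2.0]
width: 0.289
clock: 8.45
position: [0.4948, 0.1677, 0.3109]
ee_rot: [-2.038, -2.379, 0.015]
force: [0.3, 0.0, -1.4]
width: 0.287
8.55 [0.495  0.1677 0.3111] [-0.8335  0.7158 -2.0738] 26.828208328874723
[[-0.1537  0.988  -0.0129]
 [ 0.9881  0.1537 -0.0018]
 [ 0.0002 -0.013  -0.9999]] 98.84299686211584 [-1.085   0.2516  0.8437  1.7256 -0.1979  1.2656 -0.0403]
```

View pics/wrist6.png

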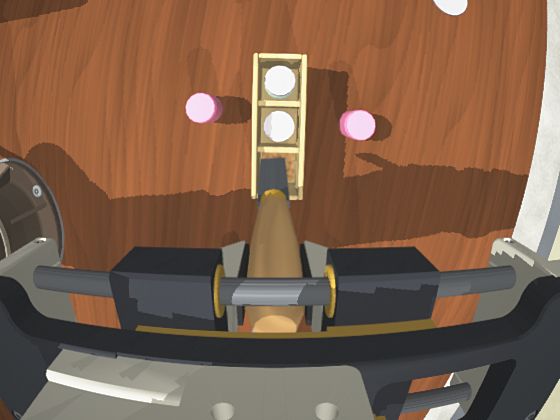

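View pics/top6c.png

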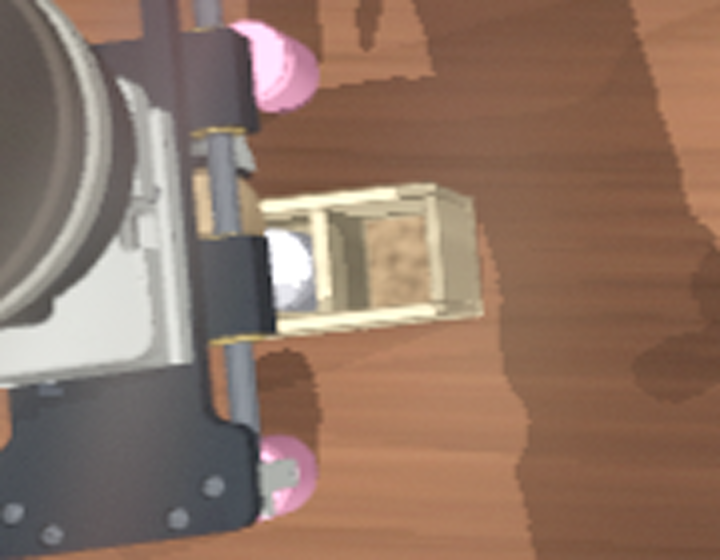

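View pics/scene6c.png

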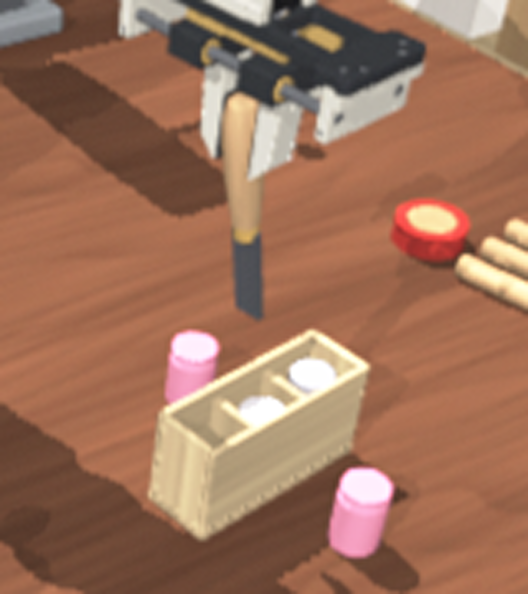

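```bash
python3 - <<'E'
import cv2
f=cv2.imread("pics/wrist6.png");cv2.imwrite("pics/w6c.png",cv2.resize(f[45:215,200:360],None,fx=3.5,fy=3.5,interpolation=2))
E
```

```text
(no output)
```

View pics/w6c.png

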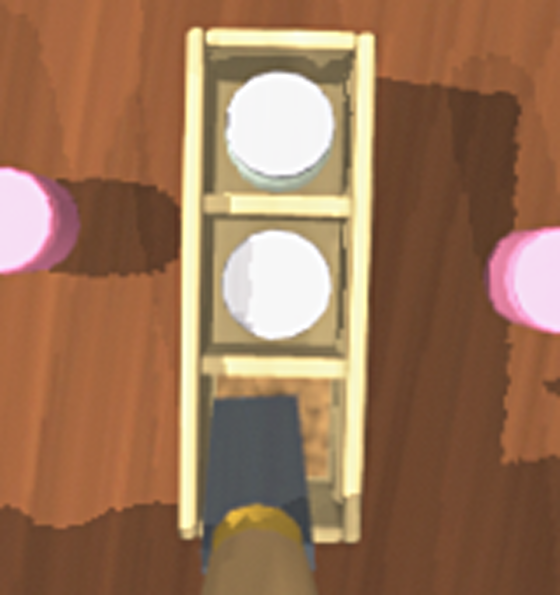

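```bash
python3 - <<'E'
from fit import *
s=arm.observe();D=eyes.get_image("wrist");Rm=R.from_rotvec(s["ee_rot"]).as_matrix()
W=lambda x,y:np.array((x,y))/3.5+(200,45)
for n,p in(("far L",(188,28)),("far R",(374,33)),("near L",(179,538)),("near R",(358,542)),("div2 near edge mid",(274,376)),("near inner?",(335,510))):
    o,v=wray(W(*p),D,s);X=o+v*(.09-o[2])/v[2];print(n,X,"tool",(Rm.T@(X-s["position"]))*1e3)
c=lambda x,y:np.array((x,y))/3.3+(270,60)
def pair(wp,sp):
    o1,v1=wray(wp,D,s);o2,v2=ray("scene",sp)
    A=0;b=0
    for o,v in((o1,v1),(o2,v2)):
        P=np.eye(3)-np.outer(v,v);A=A+P;b=b+P@o
    x=np.linalg.solve(A,b);v1=v1/np.linalg.norm(v1);return x,np.linalg.norm(np.cross(v1,x-o1))
for n,w,q in(("tip",W(257,398),c(249,313)),("ferr",W(260,515),c(245,235))):
    x,r=pair(w,q);print(n,x,r,"tool",Rm.T@(x-s["position"])*1e3)
E
```

```text
far L [0.4468 0.3137 0.09  ] tool [151.6315 -22.3056 221.5654]
far R [0.5074 0.3216 0.09  ] tool [150.0971  38.7964 220.784 ]
near L [0.4693 0.1416 0.09  ] tool [-21.877  -26.6082 221.5606]
near R [0.5305 0.1499 0.09  ] tool [-23.1198  35.0911 220.7718]
div2 near edge mid [0.4929 0.2019 0.09  ] tool [ 34.0053   5.996  221.1632]
near inner? [0.5207 0.1598 0.09  ] tool [-11.8603  26.9631 220.8795]
tip [0.4878 0.2035 0.172 ] 0.0003623694487277303 tool [ 36.4106   0.1388 139.2792]
ferr [0.4905 0.1879 0.2451] 0.0019856306261214637 tool [20.6122 -0.507  66.1637]
```

```bash
python3 -m inch '[[[0.9,-8,2,0,1.3],[0.9,-7,2.5,10,0],[0.9,0,0,20,0],[0.9,0,0,20,0],[0.9,0,0,12,0],[0.9,0,0,0,0]]]'
python3 look.py 7; python3 - <<'E'
import cv2
f=cv2.imread("pics/wrist7.png");cv2.imwrite("pics/w7c.png",cv2.resize(f[45:235,190:370],None,fx=3.1,fy=3.1,interpolation=2))
E
```

```text
clock: 9.35
position: [0.5027, 0.1494, 0.2458]
ee_rot: [-2.072, -2.352, 0.013]
force: [-0.1, -0.0, -1.0]
width: 0.286
9.45 [0.5036 0.1498 0.2474] [-0.6974 -0.0121 -0.0546] 26.592183716702365
[[-0.1263  0.992  -0.0087]
 [ 0.992   0.1262 -0.001 ]
 [ 0.0001 -0.0088 -1.    ]] 97.25305145579729 [-1.0214  0.3149  0.8319  1.8241 -0.2577  1.1237  0.0274]
```

View pics/w7c.png

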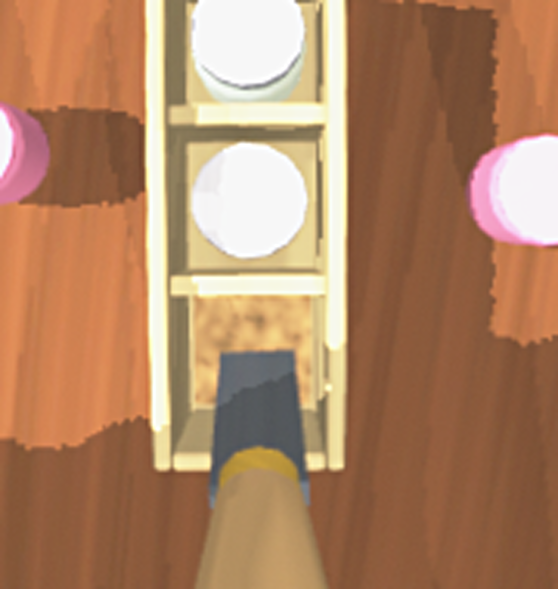

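View pics/scene7c.png

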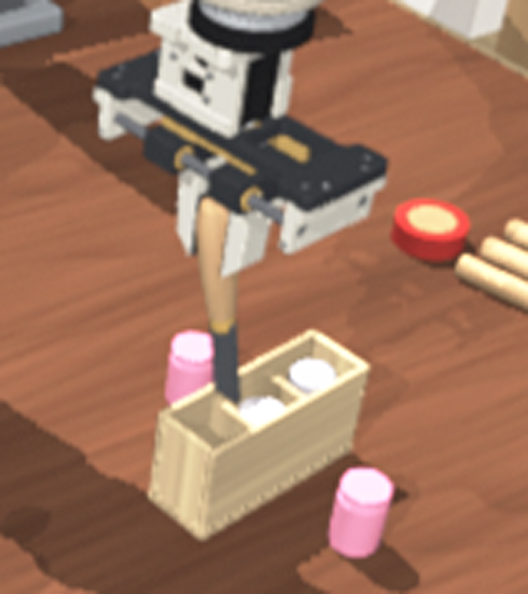

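```bash
python3 -m inch '[[[0.9,2,-3,0,0],[0.9,0,0,8,0],[0.9,0,0,14,0],[0.9,0,0,14,0],[0.9,0,0,8,0],[0.9,0,0,0,0]]]'
python3 look.py 8; python3 - <<'E'
import cv2
f=cv2.imread("pics/wrist8.png");cv2.imwrite("pics/w8c.png",cv2.resize(f[45:255,170:390],None,fx=3,fy=3,interpolation=2))
E
```

```text
clock: 10.1
position: [0.5019, 0.1534, 0.2044]
ee_rot: [-2.071, -2.357, -0.001]
force: [-0.4, -0.8, -1.9]
width: 0.288
10.2 [0.5025 0.1534 0.2054] [-0.1101 -1.2561 -0.7488] 26.829449023488113
[[-0.1285  0.9917 -0.0011]
 [ 0.9917  0.1285  0.0038]
 [ 0.0039 -0.0006 -1.    ]] 97.38123466738323 [-1.0004  0.3552  0.8062  1.889  -0.3032  1.0224  0.0641]
```

View pics/w8c.png

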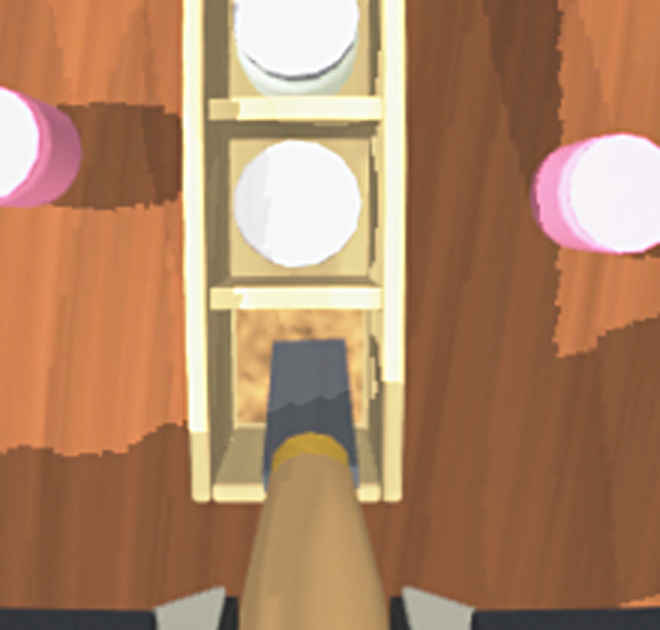

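View pics/scene8c.png

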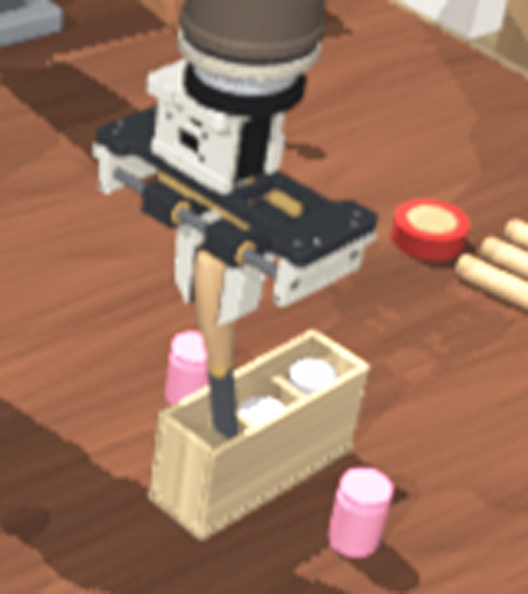

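```bash
python3 -m inch '[[[0.9,0,-3,6,0],[0.9,0,0,12,0],[0.9,0,0,12,0],[0.9,0,0,10,0],[0.9,0,0,5,0],[0.9,0,0,0,0]]]'; python3 look.py 9; python3 - <<'E'
import cv2
f=cv2.imread("pics/wrist9.png");cv2.imwrite("pics/w9c.png",cv2.resize(f[45:255,170:390],None,fx=3,fy=3,interpolation=2))
E
```

```text
clock: 10.85
position: [0.4998, 0.1534, 0.1572]
ee_rot: [-2.072, -2.358, -0.006]
force: [-0.6, -0.5, -0.5]
width: 0.29
10.95 [0.5002 0.1535 0.158 ] [ 0.1148 -0.0308 -1.9924] 26.879536526868176
[[-0.1287  0.9917  0.0012]
 [ 0.9917  0.1287  0.0051]
 [ 0.0049  0.0019 -1.    ]] 97.39403167606395 [-0.9646  0.4092  0.7684  1.9528 -0.362   0.9166  0.1157]
```

View pics/w9c.png

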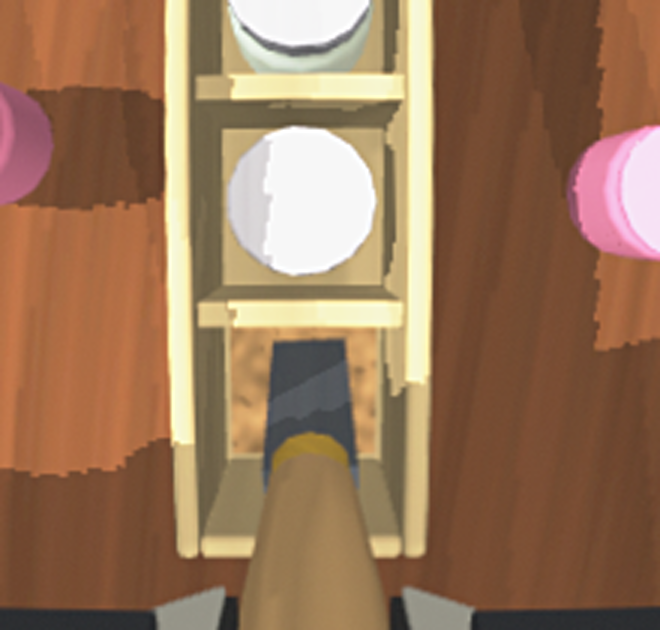

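View pics/scene9c.png

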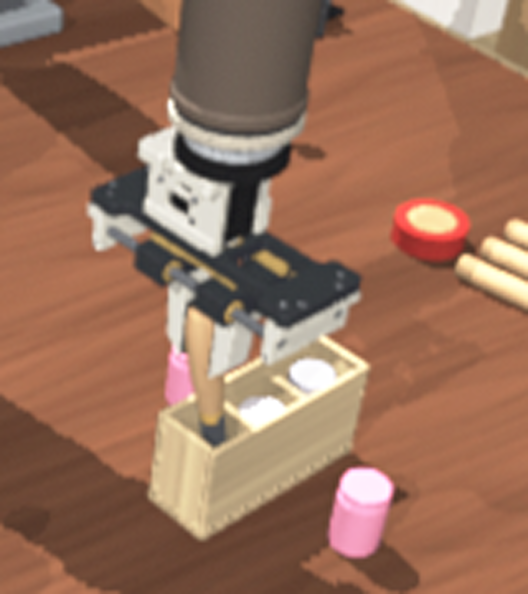

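The blade is well inside the cell and clear of the walls. Now feeling down for the cork.

```bash
python3 -m inch '[[[0.9,0,0,4,0],[0.9,0,0,3,0]]]'; for i in 1; do python3 -m inch '[[[0.9,0,0,2.5,0]]]'; done; python3 -m inch '[[[0.9,0,0,2,0]]]'
```

```text
clock: 11.2
position: [0.5013, 0.1539, 0.152]
ee_rot: [-2.072, -2.359, -0.012]
force: [0.5, -0.3, -1.0]
width: 0.285
clock: 11.3
position: [0.5015, 0.154, 0.1494]
ee_rot: [-2.072, -2.359, -0.012]
force: [0.2, 0.1, -1.6]
width: 0.287
clock: 11.4
position: [0.5026, 0.1535, 0.1481]
ee_rot: [2.074, 2.36, 0.014]
force: [-2.2, -6.6, 22.6]
width: 0.291
```

```bash
python3 -m inch '[[[0.9,0,0,0.5,0]]]'; python3 look.py 10;  python3 - <<'E'
import cv2
f=cv2.imread("pics/wrist10.png");cv2.imwrite("pics/w10c.png",cv2.resize(f[45:255,170:390],None,fx=3,fy=3,interpolation=2))
E
```

```text
clock: 11.5
position: [0.5028, 0.1529, 0.1482]
ee_rot: [2.074, 2.359, 0.015]
force: [-3.1, -2.1, 8.2]
width: 0.292
11.6 [0.5026 0.153  0.1482] [-2.3038 -2.9922 10.072 ] 26.380825594098965
[[-0.1282  0.9917  0.0059]
 [ 0.9917  0.1282  0.007 ]
 [ 0.0062  0.0068 -1.    ]] 97.36555128813416 [-0.9522  0.4228  0.7583  1.9627 -0.3782  0.8915  0.1312]
```

View pics/w10c.png

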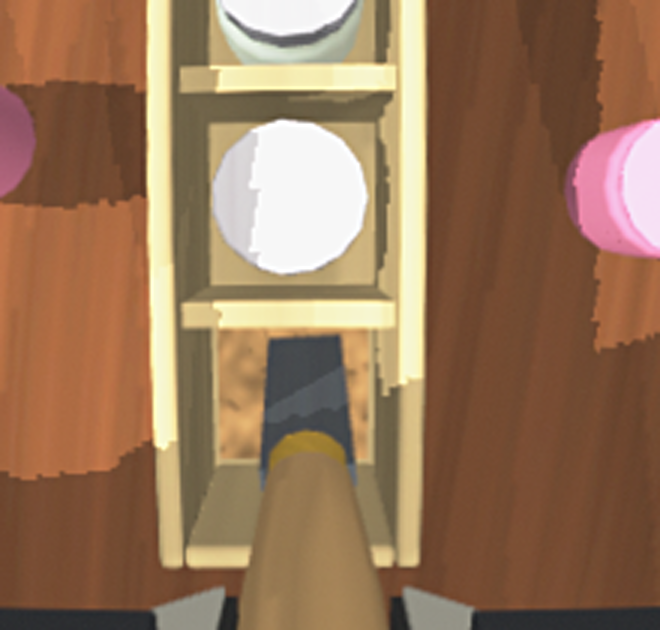

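View pics/scene10c.png

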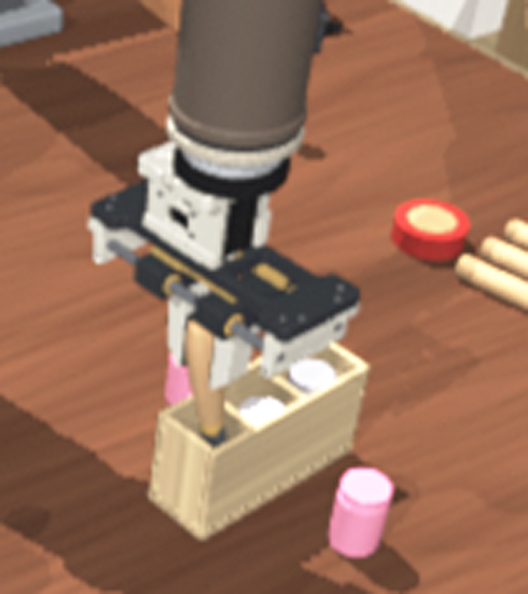

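```bash
python3 -m inch '[[[0.6,0,0,0,0],[0.4,0,0,0,0],[0.2,0,0,0,0],[0,0,0,0,0],[0,0,0,0,0],[0,0,0,0,0],[0,0,0,0,0]]]' 10; python3 look.py 11
```

```text
clock: 12.35
position: [0.5032, 0.1533, 0.1484]
ee_rot: [2.074, 2.359, 0.016]
force: [-0.5, 0.1, -0.9]
width: 0.847
12.45 [0.5032 0.1533 0.1484] [ 0.0116 -0.0335  0.4181] 86.13503645937938
[[-0.1283  0.9917  0.0071]
 [ 0.9917  0.1282  0.0077]
 [ 0.0067  0.008  -0.9999]] 97.3696579649276 [-0.9519  0.4225  0.7579  1.9622 -0.3786  0.8908  0.1314]
```

View pics/wrist11.png

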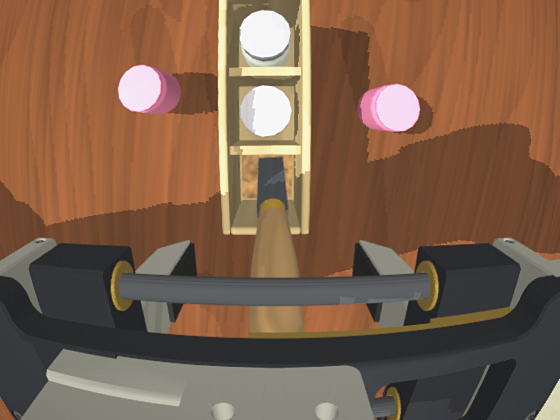

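View pics/scene11c.png

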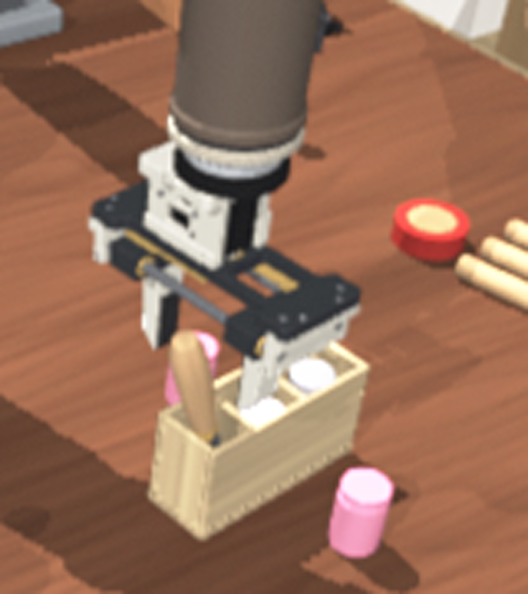

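The file stands free, leaning slightly more than when held, with open space on both sides of the handle. Retracting straight up.

```bash
python3 -m inch '[[[0,0,0,-5,0],[0,0,0,-15,0],[0,0,0,-30,0],[0,0,0,-30,0],[0,0,0,-30,0],[0,0,0,-30,0],[0,0,0,-20,0],[0,0,0,0,0]]]'; python3 -m inch '[[[0,40,0,0,0],[0,40,0,0,0],[0,40,0,0,0],[0,30,0,0,0],[0,0,0,0,0],[0,0,0,0,0],[0,0,0,0,0]]]'; python3 look.py 12; python3 -c "
from h import *
d=eyes.get_image('scene');cv2.imwrite('pics/scene12.png',d['frame'])"
```

```text
clock: 13.3
position: [0.5015, 0.1506, 0.3164]
ee_rot: [2.077, 2.357, 0.014]
force: [-0.3, 0.0, -0.3]
width: 0.998
clock: 14.0
position: [0.4815, 0.3019, 0.3155]
ee_rot: [2.082, 2.352, 0.012]
force: [0.9, 0.0, -0.6]
width: 0.999
14.1 [0.4819 0.3012 0.3159] [-0.6295 -0.0893 -0.1046] 91.81584575080218
[[-0.1198  0.9928  0.0056]
 [ 0.9928  0.1198  0.0058]
 [ 0.0051  0.0062 -1.    ]] 96.88283992166761 [-1.2408  0.3264  0.809   1.6284 -0.2472  1.2844 -0.2694]
```

View pics/scene12.png

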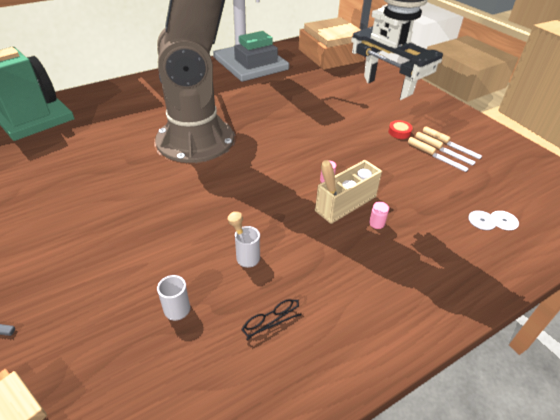

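View pics/top12.png

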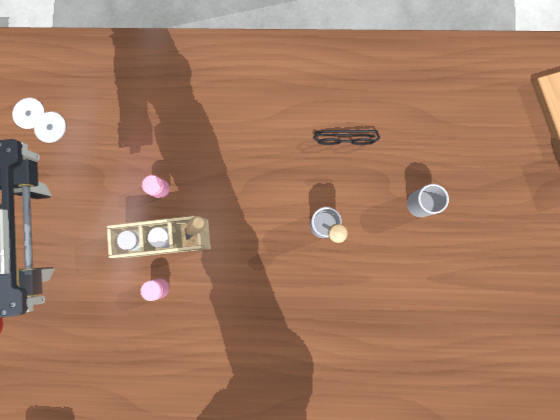

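View pics/scene12c.png

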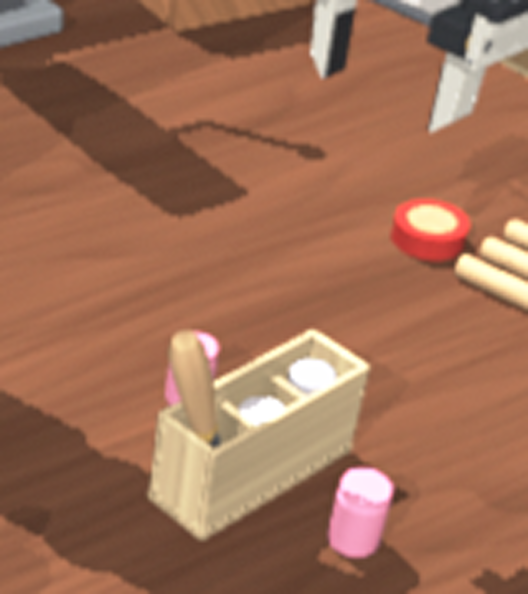

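View pics/wrist12.png

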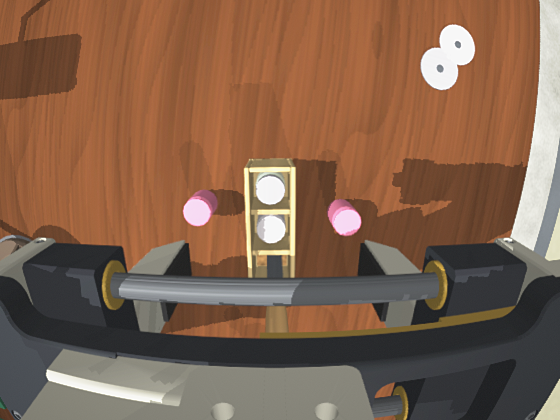

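The file stands handle up in the cork cell (handle end at about (198,224) in the top view). Both cups are upright, and the graver, jar, tin and spectacles are where they were. The arm is clear of everything, so I'm handing in.

```bash
python3 -c "
from cell import workorder
print(workorder.sign_off())"
```

```text
the job is handed in; nothing more can be done
None
```

The file is now in the cork-floored end cell of the caddy, handle up and leaning on the cell's walls. I lifted it out of its cup and lowered it until the tip touched the cork, then let go and backed the arm away. Contact came at 22.6 N with the tool at 0.148 m, against about 0.149 m predicted.

- **Last check:** the final pictures, about 1.5 s after release, show the file standing still, and both cups upright. The graver, jar, tin, spectacles and pink look-alikes are where they were. The robot was touching nothing, and the clock was about 14 s of the 40 s allowed.
- **Grasp not as planned:** the fingers were still closing when I began to lift. They gripped roughly 10 mm higher on the handle than intended, and the file hung about 12° off vertical instead of its original 19°. I measured the tip again before lowering, and it did not slip.
- **What disagreed:** position readings from the cameras differed by about 1–3 mm. The first free-hanging measurement differed by up to 5 mm because the arm was still settling. I corrected sideways twice, by about 3 mm each time, on the way down.

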